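Set up the bean magnifier over its sample dish

ROBOT

A 6-joint arm with a two-finger parallel gripper is mounted at the origin on the work surface. World frame = base frame: x ahead of the robot, y to its left, z up, the work surface at z = 0. Lengths are in mm, angles in degrees, forces in N, time in s.
With the tool pointing down it reaches from about 325 to 900 mm from the base axis. Payload 6.1 kg.
Tool frame: the origin (TCP) lies midway between the tips of the shut fingers; the grasp point (between the pads) lies 19 mm behind it; z points along the fingers, y is the line along which they close (so a half turn about z gives the same grasp; the last joint's range is limited). The gripper opens to 87 mm and grips with 3 to 60 N. Pads are 19 mm wide; open, the fingers measure 117 mm over their backs; the gripper's body (75 mm by 190 mm) begins 51 mm behind the grasp point.
Start: joints at [63.363, 12.628, 87.462, -0, 79.91, -7.225], TCP at [207.72, 589.464, 222.538] pointing down, gripper open.
Joint ranges: [-170.65, 170.65], [-52.31, 119.04], [5.05, 147.46], [-71.25, 251.25], [11.57, 151.72], [-153.62, 153.62]. Speed limits (degrees/s): [147.25, 147.25, 172.46, 180, 180, 180].

INTERFACE

Orientations are given as a 3x3 rotation matrix whose columns are the frame's x, y, z axes.
In Python, from cell import robot, cams gives the robot as it stands.
- The arm moves only by the tool play_rows, never from a script. Its argument "commands" is text: rows parted by semicolons, each of 7 numbers parted by spaces: the shift along the tool's x, y, z normalised to -1 to 1, where 1 is 500 mm, then the turn, a rotation vector about the tool's x, y, z normalised to -1 to 1, where 1 is 45 degrees, then the closure, from -1 (fully open) to 1 (shut). A call has 1 to 5 rows; each row is the pose to reach, as a shift and turn from the pose commanded when the call began, along the tool's axes at that moment; what a row does not reach only later rows make up. A row lasts 1/12 s, in which the tool goes at most 41.7 mm and 7.16 degrees, less where a joint would pass 70% of its speed; a pose out of reach is approached as far as the arm can. A call with a number of a shift or a turn outside -1 to 1 is refused whole. A call with a gripper value outside its range is refused whole. The fingers move at their own pace and stop on an object; "grip_force" is the grip in N (left out, the last holds). Time passes only in rows, so rows that repeat a pose let the fingers close. It gives the time, the measured TCP pose, the force, the opening and the grip force at its end, in the units of the state.
- robot.get_obs(): the state, without advancing time (a new reading comes with each control period).
- cams.grab_frame(name): name is "side" or "top" or "wrist"; returns (picture, depth): 420x560x3 uint8, red, green, blue; 420x560 float32, mm along the optical axis (not along the pixel's ray), 0 where there is no reading.
- cams.camera_params(name): a dict with "mtx" (3x3 intrinsics, pixels), "rvec" (rotation vector, rad) and "tvec" (3), from world to camera coordinates, as OpenCV has them. Camera axes: x right, y down, z forward; pixel columns grow to the right and rows downward; lengths in mm; the calibration is good to about 2 mm. The wrist camera is an equidistant fisheye: a pixel r from the principal point sees the ray r / f radians off the axis. A picture is of the moment at which its call begins: read the wrist's pose just before it. camera_params takes no time and is no camera call; for the wrist camera it gives the pose at the moment of the call.
- robot.job_done(): hands the job in; it is judged then, once.
The state is a dict: "t": time; "joints": joint angles; "joint_vel": joint speeds; "joint_efforts": joint torques, N m; "tool_pos": TCP position; "eef_rot": TCP orientation; "force": force on the tool from outside, world axes, zero at the start; "wrist_torque": the same for the moment, N m; "opening": finger opening in mm; "finger_force": force on a finger pad.
Only numpy, scipy, OpenCV 4.12 (cv2) and the standard library are available. Lean on these libraries where they do the work, as an engineer would, in place of code of your own. Each camera call takes 0.05 s, during which the arm holds its last target. There are 200 camera calls.

TASK

Get the magnifier ready for checking the bean sample: swing its arm round so that, once you let go and it has sprung back, the lens stands centred over the white sample dish. Also turn the selector on the sloping light control box to its third mark, counting clockwise from the smallest dot. Leave the dish and all the things on the bench where they are.

Things in the scene. Friction and masses are not known exactly. Their poses are not given: they have to be found in the camera images.
- magnifier: Ring head of the white magnifier, holding the lens: outer radius 62 mm, 22 mm thick. Origin at the lens's centre, 170 mm above the bench; z up; its x points along the arm to the upright steel post (230 mm tall, foot 150 mm across), whose axis is 240 mm away. It swings level about that axis, up to 1.3 rad either way from its built middle.
- grip_center (a point): Middle of the magnifier's grip: upright black rubber post, 18 mm across, 42 mm tall (174 to 216 mm up), 324 mm from the post axis, on a 10 mm thick, 20 mm wide tongue. A push here first winds up a rubber bush at the arm's root (17 N m/rad); at 0.3 to 1.8 N m a friction collar slips. Let go, the arm springs back 0.05 to 0.11 rad (less, 0.01 to 0.06, if last pushed towards +y) and stays.
- cover_center (a point): Centre of the round lens cover that stands open and upright on the ring's outer end: 110 mm across, 5 mm thick, 240 mm above the bench, its outer face about 24 mm nearer the post than the grip's axis. A gripper coming straight down on the grip would hit it: lean the wrist 30 to 45 degrees away from the post, the fingers pointing down and towards the post.
- dish_center (a point): Centre of the mouth of the white sample dish, 64 mm above the bench; dish 90 mm across, on a grey carrier arm that turns about the same post, 240 mm from its axis, so the lens can stand exactly above it. The carrier is stiff; leave it.
- selector (a joint): Selector's turn in rad: 0 = first (smallest) dot, then clicks at 0.8, 1.6 (third dot) and 2.4; grows clockwise seen facing the panel; stops just beyond the ends. It begins at or between the first and second dot. Springs pull it to the nearest click with up to about 0.15 N m. The bar's pointed end points straight up the slope at 1.2 rad.
- selector_grip (a point): On the selector's turning axis, 20 mm out from the panel. Black bar knob 40 mm long, 11 mm wide, reaching from 4 to 32 mm out from the panel, which slopes at 35 degrees and rises along the box's +x. Its z points out of the panel; the frame turns with the knob: the bar's pointed end lies 1.2 rad counterclockwise (facing the panel) from its x.
- lightbox: Grey light control box, wedge 130 mm wide (its y), 120 mm deep (its x), 30 mm high in front and 114 mm at the back; origin under its middle. Four white dots of growing size on the panel, 39 mm round the selector. Fixed.
- bowl: White bowl, 90 mm across, 55 mm tall, loose; origin under its centre. Leave it.
- tin: Steel tin, 72 mm across, 100 mm tall, loose; origin under its centre. Leave it.
- spoon: Steel spoon, 170 mm long along its x, loose. Leave it.
- cup: White cup, 76 mm across, 85 mm tall, loose; origin under its centre. Leave it.
- jar: Glass jar, 68 mm across, 90 mm tall, loose; origin under its centre. Leave it.

How it is judged:
By the outcome, as a careful person would: the job done as asked, in the order asked, and still so for the second after the job is handed in, with the robot touching nothing.
It also fails if it takes over 72 s, if anything falls off the work surface, if the arm or the gripper's body presses on something with over 40 N, if the wrist force passes 120 N, or if a joint passes its speed limit or range.

## Working session

There is one attempt and no reset: what is moved stays moved. The work goes in short steps, Python scripts to look and compute and a tool call to move; the robot and the scene stay as the last step left them, time stands still between calls to the robot, and variables do not carry over. Pictures are saved under pics/ and viewed, at most 10 in all, crops included, and the job is handed in when it is done.

Besides the shell and the picture viewer there is one more tool, called after ">>>" in YAML: its name, and indented under it one key for each argument. play_rows: Moves the arm, as the interface text tells. Scaled input: -1 to 1 covers 500 mm each way for a shift and 45 degrees each way for a turn. Its arguments: {"type":"object","properties":{"commands":{"type":"string"},"grip_force":{"type":"number"}},"required":["commands"]}

```bash
mkdir -p pics; cat > h.py <<'E'
import numpy as np, cv2
from cell import robot, cams
def grab(n):
    P=cams.camera_params(n); im,d=cams.grab_frame(n); return im,d,P
def world(d,P):
    h,w=d.shape; u,v=np.meshgrid(np.arange(w),np.arange(h)); K=P["mtx"]
    K=np.array(K);c=np.stack([(u-K[0,2])/K[0,0]*d,(v-K[1,2])/K[1,1]*d,d],-1)
    R=cv2.Rodrigues(np.array(P["rvec"],float))[0]
    return (c-np.array(P["tvec"]).ravel())@R
E
python3 - <<'E'
from h import *
for n in("top","side"):
    im,d,P=grab(n); cv2.imwrite(f"pics/{n}0.png",im[...,::-1]); np.savez(f"{n}0.npz",im=im,d=d,W=world(d,P))
    print(n,P)
E
```

```text
top {'mtx': array([[390.89064299,   0.        , 281.19100028],
       [  0.        , 390.89064299, 206.17363379],
       [  0.        ,   0.        ,   1.        ]]), 'rvec': array([ 2.05233282, -2.16594743,  0.23081798]), 'tvec': array([ 48.7567487 , 520.52270223, 968.55009228])}
side {'mtx': array([[506.48889502,   0.        , 276.272224  ],
       [  0.        , 506.48889502, 206.28975132],
       [  0.        ,   0.        ,   1.        ]]), 'rvec': array([ 2.08476383, -0.86380921,  0.42918802]), 'tvec': array([-348.21550238,  344.57926845, 1295.33576707])}
```

View pics/top0.png

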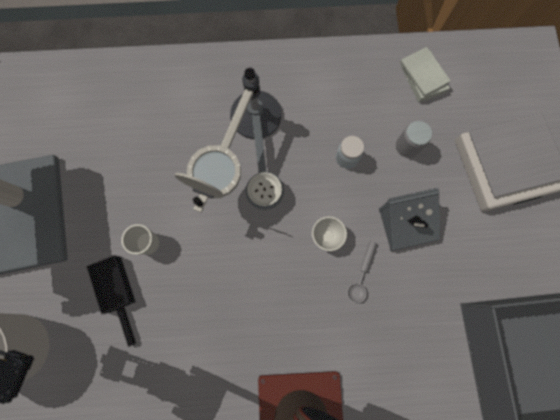

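View pics/side0.png

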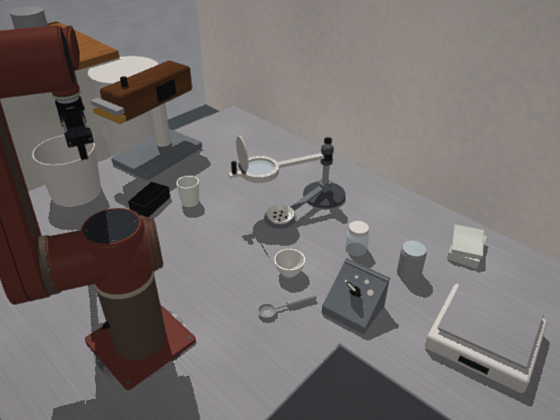

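The top view shows the post at about (252,80–110), lens at (214,170), grip at (199,202), dish at (264,190), and light box at (413,220) with the knob at (419,223). Next I'll get metric positions.

```bash
python3 - <<'E'
from h import *
from scipy.optimize import least_squares
S=[np.load(f"{n}0.npz") for n in("top","side")]
t=S[0]
for n,(v,u) in dict(post=(75,250),lens=(170,214),grip=(202,199),dish=(190,264),knob=(223,419),box=(220,400)).items(): print(n,t["W"][v,u].round(0))
def circ(p):
    f=lambda q:np.hypot(p[:,0]-q[0],p[:,1]-q[1])-q[2]
    r=least_squares(f,[*p.mean(0)[:2],50],loss='soft_l1'); return r.x.round(1),len(p)
for s in S:
    W=s["W"]; ok=s["d"]>0; L=t["W"][75,250]
    def sel(c,r,z0,z1): 
        m=ok&(np.hypot(W[...,0]-c[0],W[...,1]-c[1])<r)&(W[...,2]>z0)&(W[...,2]<z1); return W[m]
    a=sel(L,60,205,300); print("posttop",np.median(a,0).round(1),a.min(0).round(),a.max(0).round(),len(a))
    a=sel(L,100,3,25); print("foot",circ(a),a.max(0).round(),a.min(0).round())
    a=sel(t["W"][190,264],60,57,70); print("dish",circ(a))
    a=sel(t["W"][170,214],80,150,186); print("ring",circ(a),a.min(0).round(),a.max(0).round())
    a=sel(t["W"][202,199],25,190,222); print("grip",np.median(a,0).round(1),a.min(0).round(),a.max(0).round(),len(a))
    # panel plane
    B=t["W"][220,400]; a=sel(B,80,20,112)
    best=None; rng=np.random.default_rng(0)
    for i in range(500):
        q=a[rng.choice(len(a),3)]; n=np.cross(q[1]-q[0],q[2]-q[0]); n/=np.linalg.norm(n)+1e-9; n*=np.sign(n[2]+1e-9)
        if abs(n[2]-.82)>.06: continue
        k=abs((a-q[0])@n)<2
        if best is None or k.sum()>best[0].sum(): best=(k,n,q[0])
    p=a[best[0]]; c=p.mean(0); n=np.linalg.svd(p-c)[2][2]; n*=np.sign(n[2]); h=(a-c)@n
    up=np.array([-n[0],-n[1],0]); up/=np.linalg.norm(up); print("panel n",n.round(3),"yaw",np.degrees(np.arctan2(up[1],up[0])).round(1),"c",c.round(1),len(p))
    ca=np.array([up[1],-up[0]]); xx=p[:,:2]@up[:2]; yy=p[:,:2]@ca
    print("ext",np.percentile(xx,[.5,99.5]).round(1),np.percentile(yy,[.5,99.5]).round(1))
    mx=np.percentile(xx,[.5,99.5]).mean(); my=np.percentile(yy,[.5,99.5]).mean(); print("mid",(up[:2]*mx+ca*my).round(1))
    k=a[(h>22)&(h<40)]; print("knobtop",k.mean(0).round(1),len(k),h.max().round(1))
im=S[0]["im"][180:260,370:460];cv2.imwrite("pics/box.png",np.hstack([cv2.resize(im,None,fx=4.4,fy=5,interpolation=2)[...,::-1],cv2.resize(S[1]["im"][255:335,315:395],(400,400),interpolation=2)[...,::-1]]))
E
```

```text
post [803.  78. 228.]
lens [593. 176. 172.]
grip [507. 203. 214.]
dish [567.  64.  61.]
knob [ 452. -318.   99.]
box [ 466. -279.   76.]
posttop [804.2  78.9 228.7] [795.  67. 205.] [822.  92. 234.] 132
foot (array([810.4,  82.8,  60.9]), 1209) [897. 175.  25.] [704. -18.   3.]
dish (array([569.2,  62.5,  41. ]), 262)
ring (array([596.9, 171. ,  43. ]), 1980) [518. 114. 158.] [666. 238. 186.]
grip [510.4 207.2 214.2] [504. 190. 190.] [531. 216. 220.] 76
panel n [-0.572 -0.095  0.815] yaw 9.5 c [ 462.8 -300.6   73.4] 1344
ext [345.9 461. ] [326.9 431. ]
mid [ 460.3 -307.3]
knobtop [ 448.7 -320.6   99.3] 85 36.9
posttop [804.7  74.8 224.1] [785.  63. 205.] [822.  94. 235.] 72
foot (array([805.9,  78.7,  62. ]), 718) [899. 174.  25.] [704. -19.   3.]
dish (array([570.9,  61.4,  41.2]), 153)
ring (array([586.5, 169. ,  52.8]), 829) [517. 111. 157.] [668. 238. 186.]
grip [510.2 204.8 206.7] [503. 196. 190.] [522. 222. 220.] 54
panel n [-0.575 -0.085  0.814] yaw 8.4 c [ 461.3 -305.2   70.1] 948
ext [353.2 470.8] [320.4 421.7]
mid [ 461.7 -307.1]
knobtop [ 448.7 -324.8   98.8] 67 38.6
```

View pics/box.png

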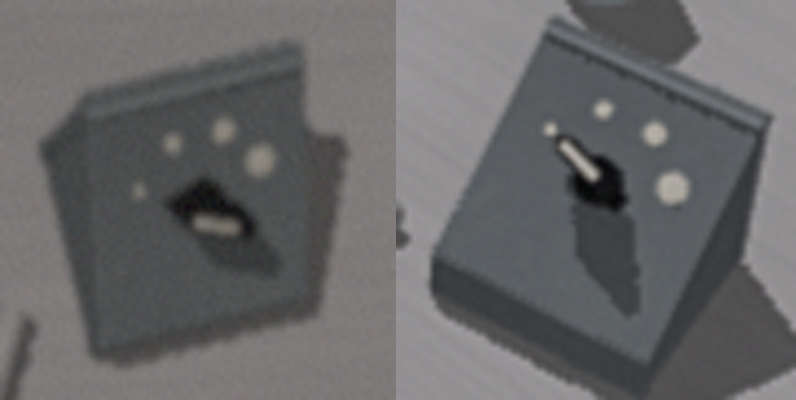

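Crop: the pointer (white stripe) aims at about the first dot. The post axis is near (806,80), the dish near (570,62) and the grip near (510,206), so the swing is about 27° towards -y plus springback. I'll straddle the grip with open fingers and push.

```bash
cat >> h.py <<'E'
from scipy.spatial.transform import Rotation as Ro
POST=np.array([806.,80.])
def pose(ang,r,z,tilt):   # ang deg: polar angle of arm about post; fingers tilted toward post
    a=np.radians(ang); o=np.array([np.cos(a),np.sin(a),0]); t=np.radians(tilt)
    zt=-o*np.sin(t)-np.array([0,0,np.cos(t)]); y=np.array([-o[1],o[0],0])
    R0=np.array(robot.get_obs()["eef_rot"])
    if y@R0[:,1]<0: y=-y
    return np.r_[POST,0]+o*r+[0,0,z], np.stack([np.cross(y,zt),y,zt],1)
def rel(p,R,name="",o=None):
    o=o or robot.get_obs(); p0=np.array(o["tool_pos"]); R0=np.array(o["eef_rot"])
    s=R0.T@(p-p0)/500; w=np.degrees(Ro.from_matrix(R0.T@R).as_rotvec())/45
    print(name,"shift",s.round(4),"turn",w.round(4),"tgt",np.round(p,1))
E
python3 - <<'E'
from h import *
o=robot.get_obs(); print(np.array(o["eef_rot"]).round(3),o["opening"],o["t"])
p,R=pose(156.9,319,192,40); rel(p-R[:,2]*130,R,"pre"); print(R.round(2))
# selector axis from dots
from scipy.optimize import least_squares
for n in("top","side"):
    s=np.load(n+"0.npz");W=s["W"];im=s["im"].astype(int);d=s["d"]
    nrm=np.array([-np.sin(np.radians(35))*np.cos(np.radians(9)),-np.sin(np.radians(35))*np.sin(np.radians(9)),np.cos(np.radians(35))])
    ax=np.array([.8192*np.cos(np.radians(9)),.8192*np.sin(np.radians(9)),.5736]); ay=np.cross(nrm,ax)
    # box origin under middle (460.5,-307): panel mid height 72
    c=np.array([460.5,-307,72]); q=W-c; a,b,h=q@ax,q@ay,q@nrm
    m=(d>0)&(abs(a)<75)&(abs(b)<68)&(abs(h)<50)
    br=im.sum(2)
    msk=(m&(br>np.median(br[m])*1.55)).astype(np.uint8)
    k,l,st,ce=cv2.connectedComponentsWithStats(msk)
    for i in range(1,k):
        if st[i,4]>5: 
            z=l==i; print(n,"blob",st[i,4],"ab",a[z].mean().round(1),b[z].mean().round(1),"h",np.median(h[z]).round(1),ce[i].round(1))
            if np.median(h[z])>15:
                for j in np.argsort(b[z])[[0,-1]]: print("   end",a[z][j].round(1),b[z][j].round(1))
    print("panel h med",np.median(h[m&(abs(h)<6)]).round(1))
E
```

```text
[[-0.943  0.332 -0.001]
 [ 0.332  0.943 -0.002]
 [ 0.    -0.002 -1.   ]] 87.04870807108946 0.1
pre shift [-0.6638 -0.5107 -0.1393] turn [ 0.0265 -0.8887  0.0794] tgt [435.7 237.9 291.6]
[[-0.7   0.39  0.59]
 [ 0.3   0.92 -0.25]
 [-0.64 -0.   -0.77]]
top blob 6 ab 38.8 -26.9 h -0.1 [420.2 205.8]
top blob 15 ab 17.7 -48.4 h 0.3 [428.6 211.6]
top blob 45 ab -64.5 60.1 h -42.5 [383.7 241.1]
panel h med -0.8
side blob 6 ab 40.2 2.5 h -1.7 [356.  276.5]
side blob 13 ab 40.2 -28.6 h -1.4 [366.4 281.4]
side blob 13 ab 6.0 -8.6 h 31.6 [351.2 286.8]
   end 1.6 -19.0
   end 8.8 2.5
side blob 24 ab 19.1 -49.1 h -2.6 [369.9 292.1]
side blob 6 ab -72.7 65.6 h -33.6 [319.3 306.2]
panel h med -2.0
```

>>> play_rows:
  commands: "-0.66 -0.51 -0.14 0.026 -0.888 0.08 -1;-0.66 -0.51 -0.14 0.026 -0.888 0.08 -1;-0.66 -0.51 -0.14 0.026 -0.888 0.08 -1;-0.66 -0.51 -0.14 0.026 -0.888 0.08 -1;-0.66 -0.51 -0.14 0.026 -0.888 0.08 -1"

```text
t: 0.52
tool_pos: [320.2, 416.0, 258.3]
eef_rot: [[-0.746, 0.386, 0.543], [0.313, 0.923, -0.226], [-0.588, 0.002, -0.809]]
force: [-0.0, 0.1, -0.8]
opening: 86.8
finger_force: 0.0
```

```bash
python3 - <<'E'
from h import *
p,R=pose(156.9,319,192,40); rel(p-R[:,2]*130,R,"pre")
E
```

```text
pre shift [-0.323  -0.2393  0.1519] turn [ 0.0072 -0.089   0.0055] tgt [435.7 237.9 291.6]
```

>>> play_rows:
  commands: "-0.323 -0.239 0.152 0.007 -0.089 0.005 -1;-0.323 -0.239 0.152 0.007 -0.089 0.005 -1;-0.323 -0.239 0.152 0.007 -0.089 0.005 -1;-0.323 -0.239 0.152 0.007 -0.089 0.005 -1;-0.323 -0.239 0.152 0.007 -0.089 0.005 -1"

```text
t: 0.93
tool_pos: [431.7, 242.8, 288.2]
eef_rot: [[-0.709, 0.391, 0.587], [0.299, 0.92, -0.252], [-0.638, -0.003, -0.77]]
force: [1.4, 1.6, 0.2]
opening: 87.3
finger_force: 0.0
```

>>> play_rows:
  commands: "0 0 0 0 0 0 -1;0 0 0 0 0 0 -1"

```text
t: 1.1
tool_pos: [432.4, 242.0, 288.8]
eef_rot: [[-0.706, 0.397, 0.586], [0.305, 0.918, -0.254], [-0.638, -0.001, -0.77]]
force: [-0.5, -0.0, 0.3]
opening: 86.8
finger_force: 0.0
```

```bash
python3 - <<'E'
from h import *
p,R=pose(156.9,319,192,40); rel(p-R[:,2]*130,R,"pre"); rel(p,R,"in")
im,d,P=grab("wrist"); cv2.imwrite("pics/w1.png",im[...,::-1])
E
```

```text
pre shift [-0.0107 -0.0047  0.0018] turn [-0.0051 -0.0072 -0.0048] tgt [435.7 237.9 291.6]
in shift [-0.0122 -0.0037  0.2617] turn [-0.0051 -0.0072 -0.0048] tgt [512.6 205.2 192. ]
```

View pics/w1.png

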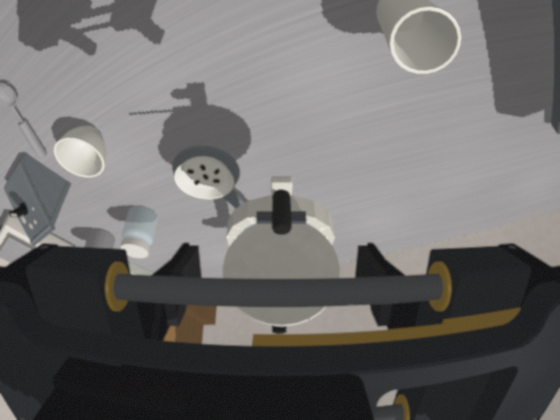

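The wrist view shows the grip at (282,210), centred between the fingers at about (185,270) and (375,270), with the cover behind it. Moving in.

>>> play_rows:
  commands: "-0.012 -0.004 0.06 -0.005 -0.007 -0.005 -1;-0.012 -0.004 0.13 -0.005 -0.007 -0.005 -1;-0.012 -0.004 0.19 -0.005 -0.007 -0.005 -1;-0.012 -0.004 0.24 -0.005 -0.007 -0.005 -1;-0.012 -0.004 0.262 -0.005 -0.007 -0.005 -1"

```text
t: 1.57
tool_pos: [510.6, 207.7, 187.2]
eef_rot: [[-0.711, 0.386, 0.588], [0.293, 0.922, -0.251], [-0.64, -0.006, -0.769]]
force: [-0.2, -1.0, 0.1]
opening: 87.1
finger_force: 0.0
```

>>> play_rows:
  commands: "0 0 0 0 0 0 -0.5;0 0 0 0 0 0 -0.5"

```text
t: 1.73
tool_pos: [511.2, 208.6, 191.0]
eef_rot: [[-0.708, 0.386, 0.591], [0.295, 0.922, -0.25], [-0.642, -0.003, -0.767]]
force: [0.5, -0.6, 1.0]
opening: 80.1
finger_force: 0.0
```

```bash
python3 - <<'E'
from h import *
o=robot.get_obs(); print(np.array(o["tool_pos"]).round(1),np.array(o["force"]).round(1),o["opening"])
half=o["opening"]/2-9
im,d,P=grab("top"); im2,d2,P2=grab("side")
cv2.imwrite("pics/chk.png",np.hstack([cv2.resize(im[130:230,150:270],(400,333),interpolation=2),cv2.resize(im2[110:210,190:310],(400,333),interpolation=2)])[...,::-1])
for a in(165,174,184.4,189): 
    p,R=pose(a,319,192,40); rel(p,R,a)
E
```

```text
[511.2 208.6 191. ] [ 0.5 -0.6  1. ] 80.12717343450973
165 shift [-0.0067 -0.0967  0.0079] turn [-0.11    0.0008 -0.1308] tgt [497.9 162.6 192. ]
174 shift [-0.0229 -0.1946  0.0215] turn [-0.2386  0.0008 -0.284 ] tgt [488.7 113.3 192. ]
184.4 shift [-0.0559 -0.3019  0.0493] turn [-0.3872  0.0008 -0.461 ] tgt [487.9  55.5 192. ]
189 shift [-0.0751 -0.3465  0.0654] turn [-0.453   0.0007 -0.5392] tgt [490.9  30.1 192. ]
```

View pics/chk.png

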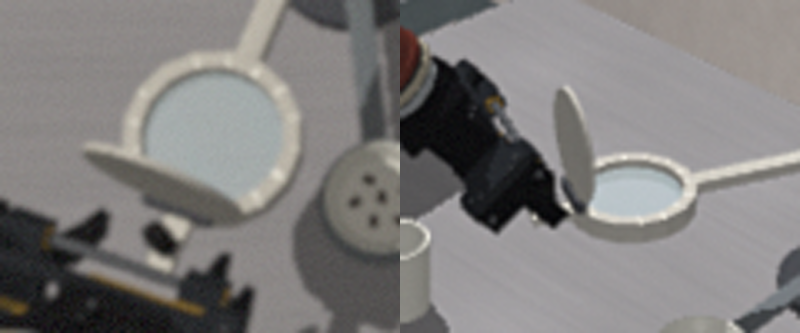

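>>> play_rows:
  commands: "0 0 0 0 0 0 0.2;0 0 0 0 0 0 0.2;0 0 0 0 0 0 0.2;0 0 0 0 0 0 0.2;0 0 0 0 0 0 0.2"
  grip_force: 3

```text
t: 2.25
tool_pos: [511.9, 207.7, 191.9]
eef_rot: [[-0.707, 0.387, 0.592], [0.296, 0.922, -0.25], [-0.643, -0.001, -0.766]]
force: [-0.4, 0.4, 0.3]
opening: 41.0
finger_force: 0.0
```

```bash
python3 - <<'E'
from h import *
for a in(160,164,168,172,176): 
    p,R=pose(a,319,192,40); rel(p,R,a)
E
```

```text
160 shift [-0.0032 -0.0387  0.0025] turn [-0.0408  0.0001 -0.0464] tgt [506.2 189.1 192. ]
164 shift [-0.006  -0.0831  0.0049] turn [-0.0979  0.     -0.1145] tgt [499.4 167.9 192. ]
168 shift [-0.0112 -0.1271  0.0093] turn [-0.1551 -0.     -0.1826] tgt [494.  146.3 192. ]
172 shift [-0.0187 -0.1705  0.0157] turn [-2.122e-01 -1.000e-04 -2.507e-01] tgt [490.1 124.4 192. ]
176 shift [-0.0285 -0.2132  0.024 ] turn [-2.693e-01 -1.000e-04 -3.188e-01] tgt [487.8 102.3 192. ]
```

>>> play_rows:
  commands: "-0.003 -0.039 0.0025 -0.041 0 -0.046 0.2;-0.006 -0.083 0.005 -0.098 0 -0.115 0.2;-0.011 -0.127 0.009 -0.155 0 -0.183 0.2;-0.019 -0.17 0.016 -0.212 0 -0.251 0.2;-0.028 -0.213 0.024 -0.269 0 -0.319 0.2"

```text
t: 2.67
tool_pos: [488.6, 118.1, 190.8]
eef_rot: [[-0.766, 0.118, 0.632], [0.092, 0.993, -0.075], [-0.636, 0.001, -0.772]]
force: [0.2, 2.6, 0.8]
opening: 34.9
finger_force: 1.5
```

```bash
python3 - <<'E'
from h import *
o=robot.get_obs();q=np.array(o["tool_pos"])[:2]-POST;print(np.degrees(np.arctan2(q[1],q[0]))%360,np.hypot(*q),o["opening"],o["force"])
for a in(179,182,185,187.5,188.5): 
    p,R=pose(a,319,192,40); rel(p,R,a)
E
```

```text
173.15449807240086 319.651315742805 34.86555295512372 [0.22407486 2.59330396 0.82309512]
179 shift [-0.0051 -0.065   0.001 ] turn [-0.0816 -0.0109 -0.0994] tgt [487.   85.6 192. ]
182 shift [-0.0083 -0.0981  0.0037] turn [-0.1242 -0.0109 -0.1507] tgt [487.2  68.9 192. ]
185 shift [-0.013  -0.131   0.0075] turn [-0.1669 -0.0109 -0.2019] tgt [488.2  52.2 192. ]
187.5 shift [-0.0178 -0.1581  0.0115] turn [-0.2024 -0.0108 -0.2447] tgt [489.7  38.4 192. ]
188.5 shift [-0.02   -0.1689  0.0133] turn [-0.2166 -0.0108 -0.2617] tgt [490.5  32.8 192. ]
```

>>> play_rows:
  commands: "0 0 0 0 0 0 0.2;0 0 0 0 0 0 0.2;0 0 0 0 0 0 0.2;0 0 0 0 0 0 0.2"

```text
t: 3.0
tool_pos: [488.8, 119.2, 190.2]
eef_rot: [[-0.768, 0.122, 0.629], [0.094, 0.993, -0.077], [-0.634, 0.0, -0.773]]
force: [0.9, 2.4, 0.2]
opening: 34.7
finger_force: 1.2
```

```bash
python3 - <<'E'
from h import *
o=robot.get_obs();q=np.array(o["tool_pos"])[:2]-POST;print(np.degrees(np.arctan2(q[1],q[0]))%360,np.hypot(*q),o["opening"],o["force"])
for a in(179,182,185,187.5,188.7): 
    p,R=pose(a,319,192,40); rel(p,R,a)
E
```

```text
172.96090509035741 319.58742028574335 34.655613644018445 [0.90765836 2.35034801 0.23363775]
179 shift [-0.006  -0.0671  0.0001] turn [-0.0848 -0.0145 -0.1029] tgt [487.   85.6 192. ]
182 shift [-0.0093 -0.1002  0.0029] turn [-0.1274 -0.0145 -0.1542] tgt [487.2  68.9 192. ]
185 shift [-0.014  -0.1331  0.0067] turn [-0.17   -0.0144 -0.2055] tgt [488.2  52.2 192. ]
187.5 shift [-0.019  -0.1602  0.0108] turn [-0.2054 -0.0144 -0.2483] tgt [489.7  38.4 192. ]
188.7 shift [-0.0217 -0.1731  0.013 ] turn [-0.2224 -0.0144 -0.2688] tgt [490.7  31.7 192. ]
```

>>> play_rows:
  commands: "-0.006 -0.067 0 -0.085 -0.014 -0.103 0.2;-0.009 -0.1 0.003 -0.127 -0.014 -0.154 0.2;-0.014 -0.133 0.007 -0.17 -0.014 -0.205 0.2;-0.019 -0.16 0.011 -0.205 -0.014 -0.248 0.2;-0.022 -0.173 0.013 -0.222 -0.014 -0.269 0.2"

```text
t: 3.42
tool_pos: [485.0, 52.9, 185.1]
eef_rot: [[-0.788, -0.072, 0.611], [-0.055, 0.997, 0.047], [-0.613, 0.004, -0.79]]
force: [-0.4, 4.1, -1.6]
opening: 34.7
finger_force: 1.8
```

```bash
python3 - <<'E'
from h import *
o=robot.get_obs();q=np.array(o["tool_pos"])[:2]-POST;print(np.degrees(np.arctan2(q[1],q[0]))%360,np.hypot(*q),o["opening"],o["force"])
for a in(186,188.7): 
    p,R=pose(a,319,192,40); rel(p,R,a)
E
```

```text
184.83333116832688 322.1296742990688 34.73340861615017 [-0.35379375  4.11658282 -1.57649406]
186 shift [-0.0136 -0.0129 -0.0069] turn [-0.0225 -0.0489 -0.0355] tgt [488.7  46.7 192. ]
188.7 shift [-0.015  -0.0429 -0.0059] turn [-0.0602 -0.0488 -0.0822] tgt [490.7  31.7 192. ]
```

>>> play_rows:
  commands: "-0.014 -0.013 -0.007 -0.0225 -0.049 -0.0355 0.2;-0.015 -0.043 -0.006 -0.06 -0.049 -0.082 0.2;-0.015 -0.043 -0.006 -0.06 -0.049 -0.082 0.2;-0.015 -0.043 -0.006 -0.06 -0.049 -0.082 0.2"

```text
t: 3.75
tool_pos: [490.0, 30.2, 190.9]
eef_rot: [[-0.76, -0.143, 0.634], [-0.109, 0.99, 0.093], [-0.64, 0.002, -0.768]]
force: [-2.1, 3.4, 3.1]
opening: 35.7
finger_force: 1.8
```

```bash
python3 - <<'E'
from h import *
o=robot.get_obs();q=np.array(o["tool_pos"])[:2]-POST;print(np.degrees(np.arctan2(q[1],q[0]))%360,np.hypot(*q),o["opening"],o["force"])
for a in(187,184.5): 
    p,R=pose(a,319,192,40); rel(p,R,a)
E
```

```text
188.9527367740455 319.9287784091204 35.651501786689956 [-2.13694617  3.37436649  3.08683017]
187 shift [-0.0029  0.0218 -0.0004] turn [ 0.019  -0.0038  0.0195] tgt [489.4  41.1 192. ]
184.5 shift [-0.0038  0.0496  0.0004] turn [ 0.0547 -0.0039  0.0622] tgt [488.  55. 192.]
```

>>> play_rows:
  commands: "-0.003 0.012 0 0.01 -0.004 0.01 0.2;-0.003 0.022 0 0.019 -0.004 0.02 0.2;-0.004 0.05 0 0.055 -0.004 0.062 0;-0.004 0.06 0 0.055 -0.004 0.062 -0.5;-0.004 0.06 0 0.055 -0.004 0.062 -1"

```text
t: 4.17
tool_pos: [486.7, 63.2, 192.1]
eef_rot: [[-0.762, -0.085, 0.642], [-0.067, 0.996, 0.053], [-0.644, -0.002, -0.765]]
force: [-0.1, 0.1, 0.2]
opening: 47.8
finger_force: 0.0
```

>>> play_rows:
  commands: "0 0 0 0 0 0 -1;0 0 0 0 0 0 -1;0 0 0 0 0 0 -1;0 0 0 0 0 0 -1;0 0 0 0 0 0 -1"

```text
t: 4.58
tool_pos: [487.2, 59.9, 192.4]
eef_rot: [[-0.762, -0.081, 0.643], [-0.064, 0.997, 0.05], [-0.645, -0.003, -0.765]]
force: [-0.3, 0.5, -0.3]
opening: 80.8
finger_force: 0.0
```

```bash
python3 - <<'E'
from h import *
R={}
for n in("top","side"):
    im,d,P=grab(n); np.savez(f"{n}1.npz",im=im,d=d,W=world(d,P),**P)
    R[n]=im
cv2.imwrite("pics/rel.png",np.hstack([cv2.resize(R["top"][120:240,190:310],(400,400),interpolation=2),cv2.resize(R["side"][130:240,210:320],(400,400),interpolation=2)])[...,::-1])
o=robot.get_obs();print(o["tool_pos"],o["force"],o["opening"])
E
```

```text
[487.20821024  59.91266693 192.45925266] [-0.11612737  0.41619004  0.48163956] 84.0576394952856
```

View pics/rel.png

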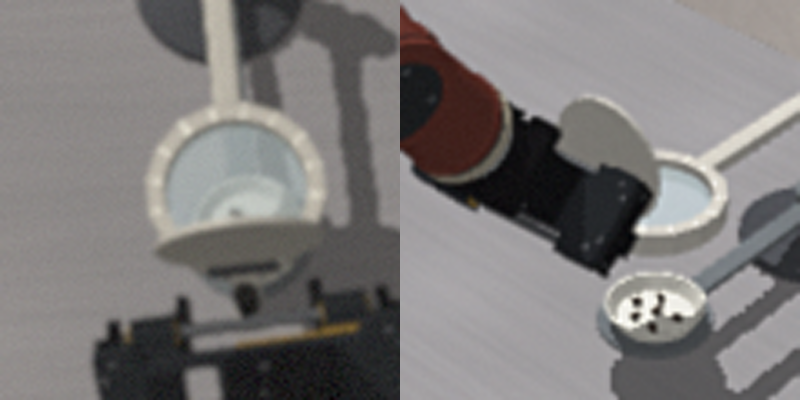

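After release, the lens (top crop about (237,170)) sits just on the +y side of being over the dish. I'll measure this precisely.

```bash
cat > m.py <<'E'
from h import *
def tang(W,ok,ang,z0,z1,r0,r1,tw=80):
    a=np.radians(ang); o=np.array([np.cos(a),np.sin(a)]); t=np.array([-o[1],o[0]])
    q=W[...,:2]-POST; r=q@o; s=q@t
    m=ok&(r>r0)&(r<r1)&(abs(s)<tw)&(W[...,2]>z0)&(W[...,2]<z1)
    return r[m],s[m]
def report(f,ang,dish=184.4):
    for n in("top","side"):
        s=np.load(f"{n}{f}.npz"); W=s["W"]; ok=s["d"]>0
        r,t=tang(W,ok,ang,158,188,205,275); 
        if len(t)<20: continue
        lo,hi=np.percentile(t,[1,99]); print(n,f,"ring lo,hi",lo.round(1),hi.round(1),"ang",round(ang+np.degrees((lo+hi)/2/240),2))
        r,t=tang(W,ok,ang,160,190,60,165,25); k=np.polyfit(r,t,1); print("   bar: at r=112",np.median(t).round(1),"ang",round(ang+np.degrees(np.median(t)/112),2),"fit at r0",k[1].round(1),"at240",np.polyval(k,240).round(1),len(r))
        r,t=tang(W,ok,ang,195,219,305,345,30); print("   grip ang",round(ang+np.degrees(np.mean(t)/324),2) if len(t) else 0,len(t))
        r,t=tang(W,ok,dish,52,72,220,260,60)
        if len(t)>20:
            lo,hi=np.percentile(t,[1,99]);print("   dish lo,hi",lo.round(1),hi.round(1),"ang",round(dish+np.degrees((lo+hi)/2/240),2),len(t))
E
python3 - <<'E'
from m import *
report(0,157); report(1,182.5)
E
```

```text
top 0 ring lo,hi -63.5 58.1 ang 156.36
   bar: at r=112 -0.2 ang 156.89 fit at r0 0.7 at240 -1.8 368
   grip ang 156.55 65
   dish lo,hi -43.7 42.4 ang 184.24 271
side 0 ring lo,hi -64.7 61.8 ang 156.66
   bar: at r=112 3.9 ang 158.98 fit at r0 2.5 at240 1.9 188
   grip ang 156.79 46
   dish lo,hi -45.7 44.4 ang 184.24 133
top 1 ring lo,hi -56.4 64.0 ang 183.41
   bar: at r=112 2.3 ang 183.65 fit at r0 0.7 at240 4.0 334
   grip ang 183.38 59
side 1 ring lo,hi -3.3 68.0 ang 190.22
   bar: at r=112 8.1 ang 186.67 fit at r0 5.1 at240 7.5 164
   grip ang 0 0
   dish lo,hi -44.6 43.5 ang 184.27 142
```

>>> play_rows:
  commands: "0 0 0 0 0 0 0.2;0 0 0 0 0 0 0.2;0 0 0 0 0 0 0.2;0 0 0 0 0 0 0.2;0 0 0 0 0 0 0.2"

```text
t: 5.1
tool_pos: [487.2, 60.4, 192.5]
eef_rot: [[-0.762, -0.082, 0.643], [-0.065, 0.997, 0.051], [-0.645, -0.003, -0.764]]
force: [-0.2, 0.2, -0.2]
opening: 61.5
finger_force: 0.0
```

>>> play_rows:
  commands: "0 0 0 0 0 0 0.2;0 0 0 0 0 0 0.2;0 0 0 0 0 0 0.2"

```text
t: 5.35
tool_pos: [487.1, 60.4, 192.5]
eef_rot: [[-0.762, -0.082, 0.643], [-0.065, 0.997, 0.051], [-0.645, -0.003, -0.764]]
force: [0.3, 0.3, -0.7]
opening: 41.6
finger_force: 0.0
```

```bash
python3 - <<'E'
from h import *
o=robot.get_obs();q=np.array(o["tool_pos"])[:2]-POST;print(np.degrees(np.arctan2(q[1],q[0]))%360,np.hypot(*q),o["opening"],o["force"])
for a in(186,188,189.75): 
    p,R=pose(a,320,192,40); rel(p,R,a)
E
```

```text
183.50869999151573 319.46029969364645 41.64920212388735 [ 0.34058115  0.33306862 -0.74477883]
186 shift [ 0.0014 -0.0278  0.0001] turn [-0.0208  0.0031 -0.0195] tgt [487.8  46.6 192. ]
188 shift [ 0.0008 -0.0501  0.0007] turn [-0.0494  0.003  -0.0535] tgt [489.1  35.5 192. ]
189.75 shift [-0.0002 -0.0696  0.0016] turn [-0.0744  0.0029 -0.0832] tgt [490.6  25.8 192. ]
```

>>> play_rows:
  commands: "0.001 -0.014 0 -0.01 0.003 -0.01 0.2;0.0014 -0.028 0 -0.02 0.003 -0.02 0.2;0.0008 -0.05 0 -0.05 0.003 -0.053 0.2;0 -0.062 0.001 -0.065 0.003 -0.075 0.2;0 -0.0695 0.0015 -0.074 0.003 -0.083 0.2"

```text
t: 5.77
tool_pos: [490.4, 25.8, 192.0]
eef_rot: [[-0.755, -0.17, 0.633], [-0.129, 0.985, 0.11], [-0.643, 0.001, -0.766]]
force: [-1.5, 4.0, 2.0]
opening: 35.2
finger_force: 2.0
```

>>> play_rows:
  commands: "0 0 0 0 0 0 0.2;0 0 0 0 0 0 0.2;0 0 0 0 0 0 0.2"

```text
t: 6.02
tool_pos: [490.4, 26.3, 192.0]
eef_rot: [[-0.755, -0.169, 0.633], [-0.129, 0.986, 0.109], [-0.643, 0.0, -0.766]]
force: [-2.4, 3.4, 2.0]
opening: 34.9
finger_force: 1.8
```

```bash
python3 - <<'E'
from h import *
o=robot.get_obs();q=np.array(o["tool_pos"])[:2]-POST;print(np.degrees(np.arctan2(q[1],q[0]))%360,np.hypot(*q),o["opening"],o["force"])
for a in(189.75,188,184.5): 
    p,R=pose(a,320,192,40); rel(p,R,a)
E
```

```text
189.65011786749156 320.15306217376764 34.88784671402288 [-2.43028525  3.41718316  1.9900216 ]
189.75 shift [-0.0003 -0.0011  0.0002] turn [ 0.0003 -0.0003 -0.0006] tgt [490.6  25.8 192. ]
188 shift [-0.0005  0.0184  0.0003] turn [ 0.0253 -0.0003  0.0292] tgt [489.1  35.5 192. ]
184.5 shift [-0.0023  0.0574  0.0019] turn [ 0.0753 -0.0003  0.0888] tgt [487.   54.9 192. ]
```

Release gently, open, then withdraw along the tool axis for a clear view.

>>> play_rows:
  commands: "0 0.01 0 0.012 0 0.015 0.2;0 0.018 0 0.025 0 0.029 0.2;-0.001 0.035 0.001 0.05 0 0.055 0;-0.002 0.057 0.002 0.075 0 0.089 -0.5;-0.002 0.057 0.002 0.075 0 0.089 -1"

```text
t: 6.43
tool_pos: [486.8, 56.1, 191.9]
eef_rot: [[-0.763, -0.08, 0.641], [-0.061, 0.997, 0.051], [-0.643, -0.0, -0.766]]
force: [-0.5, -0.7, -0.3]
opening: 47.3
finger_force: 0.0
```

>>> play_rows:
  commands: "0 0 0 0 0 0 -1;0 0 0 0 0 0 -1;0 0 0 0 0 0 -1;0 0 0 0 0 0 -1"

```text
t: 6.77
tool_pos: [487.2, 53.4, 191.9]
eef_rot: [[-0.764, -0.078, 0.641], [-0.06, 0.997, 0.049], [-0.643, -0.001, -0.766]]
force: [-0.4, -0.4, -0.1]
opening: 73.5
finger_force: 0.0
```

>>> play_rows:
  commands: "0.005 0 -0.05 0 0 0 -1;0.005 0 -0.12 0 0 0 -1;0.005 0 -0.19 0 0 0 -1;0.005 0 -0.25 0 0 0 -1;0.005 0 -0.3 0 0 0 -1"

```text
t: 7.18
tool_pos: [447.7, 54.9, 298.4]
eef_rot: [[-0.78, -0.075, 0.622], [-0.061, 0.997, 0.044], [-0.623, -0.003, -0.782]]
force: [0.3, 0.2, 0.3]
opening: 86.8
finger_force: 0.0
```

```bash
python3 - <<'E'
from m import *
for n in("top","side"):
    im,d,P=grab(n); np.savez(f"{n}2.npz",im=im,d=d,W=world(d,P),**P)
report(2,184)
o=robot.get_obs();print(o["tool_pos"],np.array(o["force"]).round(1))
cv2.imwrite("pics/rel2.png",np.hstack([cv2.resize(np.load("top2.npz")["im"][110:230,190:310],(400,400),interpolation=2),cv2.resize(im[120:240,220:340],(400,400),interpolation=2)])[...,::-1])
E
```

```text
top 2 ring lo,hi -59.2 60.6 ang 184.16
   bar: at r=112 0.9 ang 184.47 fit at r0 1.0 at240 0.8 332
   grip ang 184.09 60
side 2 ring lo,hi -2.2 64.6 ang 191.45
   bar: at r=112 7.2 ang 187.68 fit at r0 6.4 at240 3.6 163
   grip ang 184.87 49
   dish lo,hi -43.3 44.9 ang 184.6 136
[448.63721143  55.0053212  300.25740802] [ 0.4 -0.5  1. ]
```

View pics/rel2.png

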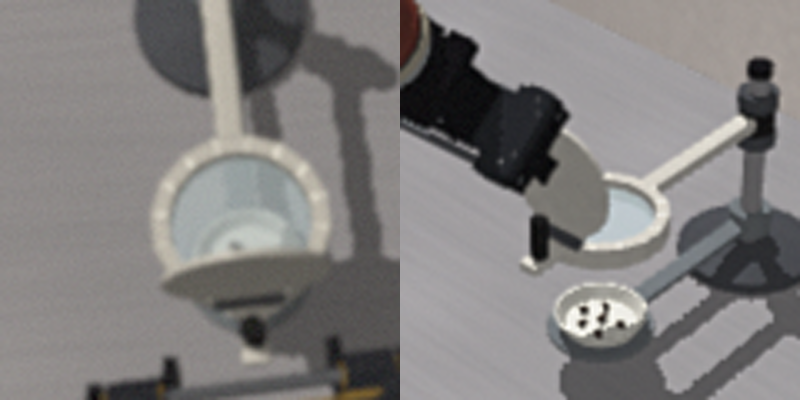

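Arm 184.1–184.4° against dish 184.2–184.6°: the lens is centred over the dish to within about 1–2 mm and stays there. Next is the selector.

```bash
cat >> h.py <<'E'
t9=np.radians(9);NR=np.array([-.5736*np.cos(t9),-.5736*np.sin(t9),.8192]);AX=np.array([.8192*np.cos(t9),.8192*np.sin(t9),.5736]);AY=np.cross(NR,AX)
C0=np.array([460.5,-307,72])+4*AX-12.5*AY-1.2*NR   # selector axis on panel
def sel(th,out,C=C0):
    f=1.2-th; b=np.cos(f)*AX+np.sin(f)*AY; y=np.cross(b,NR)
    return C+out*NR, np.stack([np.cross(y,-NR),y,-NR],1)
E
python3 - <<'E'
from h import *
print(C0.round(1),np.array(robot.get_obs()["joints"]).round(0))
p,R=sel(0.05,130); rel(p,R,"pre")
E
```

```text
[ 466.4 -318.7   73.3] [ -10.  -52.  136.   10.   58. -106.]
pre shift [ 0.2853 -0.7591  0.084 ] turn [0.04   0.1191 2.4544] tgt [ 392.7 -330.4  179.8]
```

>>> play_rows:
  commands: "0.02 -0.04 0 0 0 0.1 -1;0.04 -0.1 0 0 0 0.25 -1;0.07 -0.17 0.01 0 0 0.4 -1;0.1 -0.24 0.02 0 0 0.55 -1;0.12 -0.32 0.03 0 0 0.7 -1"

```text
t: 7.7
tool_pos: [422.7, -101.9, 247.2]
eef_rot: [[-0.71, 0.333, 0.62], [0.457, 0.888, 0.047], [-0.535, 0.317, -0.783]]
force: [1.0, -0.9, -0.3]
opening: 87.2
finger_force: 0.0
```

```bash
python3 - <<'E'
from h import *
print(np.array(robot.get_obs()["joints"]).round(0))
p,R=sel(0.05,130); rel(p,R,"pre")
E
```

```text
[ -48.  -51.  141.   32.   68. -119.]
pre shift [-0.0944 -0.4684  0.0471] turn [0.0583 0.0897 1.7707] tgt [ 392.7 -330.4  179.8]
```

```bash
python3 - <<'E'
from h import *
p,R=sel(0.05,95); rel(p,R,"pre")
E
```

```text
pre shift [-0.089  -0.4678  0.1169] turn [0.0583 0.0897 1.7707] tgt [ 412.6 -327.3  151.1]
```

>>> play_rows:
  commands: "-0.015 -0.05 0.02 0.005 0.005 0.1 -1;-0.03 -0.1 0.04 0.01 0.01 0.2 -1;-0.045 -0.16 0.05 0.02 0.02 0.35 -1;-0.06 -0.22 0.06 0.02 0.03 0.5 -1;-0.065 -0.28 0.07 0.03 0.04 0.65 -1"

```text
t: 8.12
tool_pos: [421.2, -240.9, 193.7]
eef_rot: [[-0.469, 0.659, 0.588], [0.833, 0.551, 0.048], [-0.292, 0.513, -0.807]]
force: [0.8, -0.0, 1.3]
opening: 86.7
finger_force: 0.0
```

```bash
python3 - <<'E'
from h import *
print(np.array(robot.get_obs()["joints"]).round(0))
p,R=sel(0.05,95); rel(p,R,"pre")
E
```

```text
[ -63.  -26.  133.   38.   63. -112.]
pre shift [-0.1109 -0.1502  0.0502] turn [0.0243 0.0591 1.1167] tgt [ 412.6 -327.3  151.1]
```

>>> play_rows:
  commands: "-0.03 -0.04 0.01 0.01 0.02 0.16 -1;-0.05 -0.07 0.02 0.01 0.03 0.3 -1;-0.07 -0.1 0.03 0.02 0.04 0.45 -1;-0.09 -0.13 0.04 0.02 0.05 0.6 -1;-0.11 -0.15 0.05 0.024 0.059 0.75 -1"

```text
t: 8.53
tool_pos: [412.3, -325.6, 150.4]
eef_rot: [[-0.046, 0.827, 0.56], [0.996, -0.004, 0.088], [0.075, 0.562, -0.824]]
force: [-0.2, 0.4, -0.2]
opening: 86.9
finger_force: 0.0
```

```bash
python3 - <<'E'
from h import *
print(np.array(robot.get_obs()["joints"]).round(0))
p,R=sel(0.05,95); rel(p,R,"pre")
E
```

```text
[-69.  -8. 124.  39.  62. -88.]
pre shift [-0.0032  0.0012 -0.0012] turn [-0.0092  0.0036  0.3653] tgt [ 412.6 -327.3  151.1]
```

>>> play_rows:
  commands: "-0.003 0.001 -0.001 -0.009 0.004 0.16 -1;-0.003 0.001 -0.001 -0.009 0.004 0.365 -1;-0.003 0.001 -0.001 -0.009 0.004 0.365 -1;-0.003 0.001 -0.001 -0.009 0.004 0.365 -1;-0.003 0.001 -0.001 -0.009 0.004 0.365 -1"

```text
t: 8.95
tool_pos: [413.3, -326.2, 152.4]
eef_rot: [[0.18, 0.804, 0.567], [0.956, -0.278, 0.09], [0.229, 0.526, -0.819]]
force: [-0.2, 0.5, 0.7]
opening: 86.9
finger_force: 0.0
```

```bash
python3 - <<'E'
from h import *
P=cams.camera_params("wrist"); im,d=cams.grab_frame("wrist")
h,w=d.shape; u,v=np.meshgrid(np.arange(w),np.arange(h)); K=P["mtx"]
x=(u-K[0,2])/K[0,0]; y=(v-K[1,2])/K[1,1]; r=np.hypot(x,y)+1e-9; th=np.minimum(r,1.45)
c=np.stack([x/r*np.tan(th)*d,y/r*np.tan(th)*d,d],-1); Rm=cv2.Rodrigues(P["rvec"])[0]; W=(c-P["tvec"])@Rm
np.savez("w2.npz",im=im,d=d,W=W)
q=W-C0; a,b,hh=q@AX,q@AY,q@NR
m=(d>0)&(abs(a)<75)&(abs(b)<80)&(abs(hh)<6)
# plane
p=W[m]; n=np.linalg.svd(p-p.mean(0))[2][2]; n*=np.sign(n[2]); print("n",n.round(3),"yaw",np.degrees(np.arctan2(-n[1],-n[0])).round(2),"h",np.median(hh[m]).round(1),m.sum())
br=im.astype(int).sum(2); m2=(d>0)&(abs(a)<55)&(abs(b)<55)&(hh>-8)&(hh<40)
for name,mk in (("dots",m2&(hh<8)),("stripe",m2&(hh>20))):
    k,l,st,ce=cv2.connectedComponentsWithStats((mk&(br>330)).astype(np.uint8))
    for i in range(1,k):
        if st[i,4]>8:
            z=l==i; A=np.c_[a[z],b[z]]; dd=np.linalg.svd(A-A.mean(0))[2][0]
            print(name,st[i,4],A.mean(0).round(1),"h",np.median(hh[z]).round(1),"dir rad",round(np.arctan2(dd[1],dd[0]),2),ce[i].round(0))
z=m2&(hh>20); A=np.c_[a[z],b[z]]; dd=np.linalg.svd(A-A.mean(0))[2][0]
print("knob",A.mean(0).round(1),A.min(0).round(1),A.max(0).round(1),"dir",np.arctan2(dd[1],dd[0]).round(2),"h",hh[z].max().round(1),len(A))
cv2.imwrite("pics/w2.png",im[...,::-1]); rel(*sel(.05,8),"in")
E
```

```text
bash:  1246 Killed                     python3 - <<'E'
from h import *
P=cams.camera_params("wrist"); im,d=cams.grab_frame("wrist")
h,w=d.shape; u,v=np.meshgrid(np.arange(w),np.arange(h)); K=P["mtx"]
x=(u-K[0,2])/K[0,0]; y=(v-K[1,2])/K[1,1]; r=np.hypot(x,y)+1e-9; th=np.minimum(r,1.45)
c=np.stack([x/r*np.tan(th)*d,y/r*np.tan(th)*d,d],-1); Rm=cv2.Rodrigues(P["rvec"])[0]; W=(c-P["tvec"])@Rm
np.savez("w2.npz",im=im,d=d,W=W)
q=W-C0; a,b,hh=q@AX,q@AY,q@NR
m=(d>0)&(abs(a)<75)&(abs(b)<80)&(abs(hh)<6)
# plane
p=W[m]; n=np.linalg.svd(p-p.mean(0))[2][2]; n*=np.sign(n[2]); print("n",n.round(3),"yaw",np.degrees(np.arctan2(-n[1],-n[0])).round(2),"h",np.median(hh[m]).round(1),m.sum())
br=im.astype(int).sum(2); m2=(d>0)&(abs(a)<55)&(abs(b)<55)&(hh>-8)&(hh<40)
for name,mk in (("dots",m2&(hh<8)),("stripe",m2&(hh>20))):
    k,l,st,ce=cv2.connectedComponentsWithStats((mk&(br>330)).astype(np.uint8))
    for i in range(1,k):
        if st[i,4]>8:
            z=l==i; A=np.c_[a[z],b[z]]; dd=np.linalg.svd(A-A.mean(0))[2][0]
            print(name,st[i,4],A.mean(0).round(1),"h",np.median(hh[z]).round(1),"dir rad",round(np.arctan2(dd[1],dd[0]),2),ce[i].round(0))
z=m2&(hh>20); A=np.c_[a[z],b[z]]; dd=np.linalg.svd(A-A.mean(0))[2][0]
print("knob",A.mean(0).round(1),A.min(0).round(1),A.max(0).round(1),"dir",np.arctan2(dd[1],dd[0]).round(2),"h",hh[z].max().round(1),len(A))
cv2.imwrite("pics/w2.png",im[...,::-1]); rel(*sel(.05,8),"in")
E
```

```bash
cat > k.py <<'E'
from h import *
def ana(f):
    s=np.load(f); im,d,W=s["im"],s["d"],s["W"]
    q=W-C0; a,b,hh=q@AX,q@AY,q@NR
    m=(d>0)&(abs(a)<75)&(abs(b)<80)&(abs(hh)<6)
    pd=lambda A:np.linalg.eigh(np.cov(A.T))[1]
    n=pd(W[m])[:,0]; n=n*np.sign(n[2]); print("n",n.round(3),"yaw",np.degrees(np.arctan2(-n[1],-n[0])).round(2),"h",np.median(hh[m]).round(1),m.sum())
    br=im.astype(int).sum(2); m2=(d>0)&(abs(a)<55)&(abs(b)<55)&(hh>-8)&(hh<40)
    for name,mk in (("dots",m2&(hh<8)),("stripe",m2&(hh>20))):
        k,l,st,ce=cv2.connectedComponentsWithStats((mk&(br>330)).astype(np.uint8))
        for i in range(1,k):
            if st[i,4]>8:
                z=l==i; A=np.c_[a[z],b[z]]; dd=pd(A)[:,1]
                print(name,st[i,4],A.mean(0).round(1),"h",np.median(hh[z]).round(1),"dir",np.arctan2(dd[1],dd[0]).round(2),ce[i].round(0))
    z=m2&(hh>20); A=np.c_[a[z],b[z]]; dd=pd(A)[:,1]
    print("knob",A.mean(0).round(1),A.min(0).round(1),A.max(0).round(1),"dir",np.arctan2(dd[1],dd[0]).round(2),"h",hh[z].max().round(1),len(A))
E
python3 - <<'E'
from k import *
ana("w2.npz")
cv2.imwrite("pics/w2.png",np.load("w2.npz")["im"][...,::-1]); rel(*sel(.05,8),"in")
E
```

```text
n [-0.568 -0.094  0.818] yaw 9.36 h -1.3 22411
dots 22 [27.9 53.8] h -1.0 dir -3.11 [281. 139.]
dots 4737 [-24.8  28.5] h -1.2 dir -2.5 [235. 193.]
dots 15 [21.8 31.4] h -1.1 dir 2.94 [286. 168.]
dots 179 [34.2 13. ] h -0.8 dir 1.39 [309. 183.]
dots 65 [15.1 17.7] h -1.4 dir 1.98 [285. 187.]
dots 41 [14.7  4. ] h -1.3 dir 1.29 [291. 202.]
dots 2390 [ 11.8 -37.5] h -1.4 dir -2.87 [307. 246.]
dots 14 [ 49.  -35.4] h -1.4 dir 3.04 [346. 227.]
stripe 268 [0.8 3.5] h 31.7 dir 1.21 [275. 221.]
knob [-1.  -0.7] [-13.  -21.8] [ 9.8 17.4] dir 1.21 h 33.4 795
in shift [-0.0031 -0.0027  0.1753] turn [0.0008 0.0001 0.0122] tgt [ 461.8 -319.4   79.9]
```

View pics/w2.png

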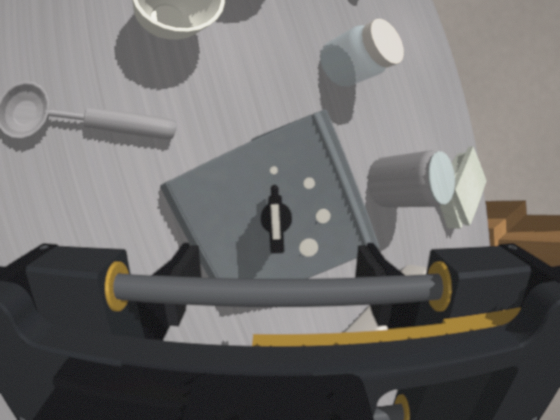

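The wrist view shows the knob at (276,220) with its point aimed at the smallest dot at (274,170), so the selector is at about 0 and the tool is well lined up. Going in and gripping.

```bash
cat >> h.py <<'E'
C0=C0-1*AX-1*AY
E
sed -i 's/def sel(th,out,C=C0)/def sel(th,out)/; s/return C+out\*NR/return C0+out*NR/' h.py
python3 - <<'E'
from h import *
rel(*sel(0,6),"in")
E
```

```text
in shift [-0.0057 -0.0037  0.1793] turn [ 0.0008  0.0001 -0.0515] tgt [ 462.3 -320.4   77.7]
```

>>> play_rows:
  commands: "-0.006 -0.004 0.05 0 0 -0.05 -1;-0.006 -0.004 0.1 0 0 -0.05 -1;-0.006 -0.004 0.14 0 0 -0.05 -0.8;-0.006 -0.004 0.165 0 0 -0.05 -0.6;-0.006 -0.004 0.178 0 0 -0.05 -0.4"
  grip_force: 12

```text
t: 9.42
tool_pos: [462.3, -319.4, 76.9]
eef_rot: [[0.148, 0.811, 0.566], [0.967, -0.24, 0.091], [0.21, 0.534, -0.819]]
force: [0.0, -0.2, 0.5]
opening: 74.1
finger_force: 0.0
```

>>> play_rows:
  commands: "0 0 0 0 0 0 0.4;0 0 0 0 0 0 0.4;0 0 0 0 0 0 0.6;0 0 0 0 0 0 0.8;0 0 0 0 0 0 1"

```text
t: 9.83
tool_pos: [462.3, -321.6, 79.8]
eef_rot: [[0.149, 0.809, 0.568], [0.967, -0.24, 0.088], [0.207, 0.536, -0.818]]
force: [-0.4, 0.2, -0.2]
opening: 41.4
finger_force: 0.0
```

>>> play_rows:
  commands: "0 0 0 0 0 0 1;0 0 0 0 0 0 1;0 0 0 0 0 0 1;0 0 0 0 0 0 1;0 0 0 0 0 0 1"

```text
t: 10.25
tool_pos: [461.7, -320.7, 78.5]
eef_rot: [[0.148, 0.811, 0.566], [0.967, -0.239, 0.089], [0.208, 0.534, -0.819]]
force: [-5.7, 1.4, 3.6]
opening: 11.0
finger_force: 12.0
```

```bash
python3 - <<'E'
from h import *
o=robot.get_obs(); print(np.array(o["joints"]).round(0),o["opening"],o["finger_force"],np.array(o["wrist_torque"]).round(2))
rel(*sel(0,6),"in"); rel(*sel(0.6,6)); 
E
```

```text
[-63.   3. 123.  44.  51. -78.] 11.0481010571825 12.000945978797972 [0.1  0.84 0.28]
in shift [ 0.0004 -0.0001  0.0022] turn [-0.0005  0.0005 -0.0014] tgt [ 462.3 -320.4   77.7]
 shift [ 0.0004 -0.0001  0.0022] turn [-3.000e-04  7.000e-04  7.625e-01] tgt [ 462.3 -320.4   77.7]
```

>>> play_rows:
  commands: "0 0 0 0 0 0.1 1;0 0 0 0 0 0.25 1;0 0 0 0 0 0.4 1;0 0 0 0 0 0.55 1;0 0 0 0 0 0.7 1"

```text
t: 10.67
tool_pos: [461.7, -320.7, 78.4]
eef_rot: [[0.554, 0.61, 0.566], [0.695, -0.714, 0.09], [0.459, 0.344, -0.819]]
force: [-3.0, 2.2, 2.8]
opening: 10.9
finger_force: 11.8
```

```bash
python3 - <<'E'
from h import *
o=robot.get_obs(); print(np.array(o["joints"]).round(0),o["opening"],np.array(o["force"]).round(1),np.array(o["wrist_torque"]).round(2))
rel(*sel(1.6,6),"end")
E
```

```text
[-63.   3. 123.  44.  51. -46.] 10.850313709623158 [-3.   2.2  2.8] [0.22 0.58 0.4 ]
end shift [ 0.0003 -0.0002  0.002 ] turn [1.0000e-04 6.0000e-04 1.3282e+00] tgt [ 462.3 -320.4   77.7]
```

>>> play_rows:
  commands: "0 0 0 0 0 0.15 1;0 0 0 0 0 0.3 1;0 0 0 0 0 0.45 1;0 0 0 0 0 0.58 1;0 0 0 0 0 0.7 1"

```text
t: 11.08
tool_pos: [461.9, -320.5, 78.5]
eef_rot: [[0.791, 0.232, 0.566], [0.221, -0.971, 0.09], [0.571, 0.054, -0.819]]
force: [-2.8, 0.9, 0.0]
opening: 12.6
finger_force: 12.3
```

>>> play_rows:
  commands: "0 0 0 0 0 0.15 1;0 0 0 0 0 0.3 1;0 0 0 0 0 0.45 1;0 0 0 0 0 0.58 1;0 0 0 0 0 0.63 1"

```text
t: 11.5
tool_pos: [462.1, -320.6, 78.7]
eef_rot: [[0.806, -0.172, 0.567], [-0.268, -0.959, 0.09], [0.528, -0.224, -0.819]]
force: [-1.9, 0.5, 0.8]
opening: 11.1
finger_force: 12.0
```

```bash
python3 - <<'E'
from h import *
o=robot.get_obs(); print(np.array(o["joints"]).round(0),o["opening"],np.array(o["force"]).round(1),np.array(o["wrist_torque"]).round(2))
rel(*sel(1.6,6),"end")
E
```

```text
[-63.   3. 123.  44.  51.  13.] 11.110738121936382 [-1.9  0.5  0.8] [-0.08  0.71  0.24]
end shift [-0.0008  0.      0.0019] turn [-0.     -0.0005 -0.0018] tgt [ 462.3 -320.4   77.7]
```

Release and withdraw.

>>> play_rows:
  commands: "0 0 0 0 0 0 -1;0 0 0 0 0 0 -1;0 0 0 0 0 0 -1;0 0 0 0 0 0 -1;0 0 0 0 0 0 -1"

```text
t: 11.92
tool_pos: [462.4, -320.8, 78.9]
eef_rot: [[0.806, -0.167, 0.567], [-0.262, -0.961, 0.089], [0.53, -0.221, -0.819]]
force: [-0.6, 0.9, 0.0]
opening: 36.6
finger_force: 0.0
```

>>> play_rows:
  commands: "0 0 -0.04 0 0 0 -1;0 0 -0.08 0 0 0 -1;0 0 -0.12 0 0 0 -1;0 0 -0.16 0 0 0 -1;0 0 -0.18 0 0 0 -1"

```text
t: 12.33
tool_pos: [410.9, -329.9, 154.6]
eef_rot: [[0.806, -0.168, 0.568], [-0.262, -0.961, 0.087], [0.531, -0.219, -0.818]]
force: [-1.1, 0.2, 0.7]
opening: 69.6
finger_force: 0.0
```

>>> play_rows:
  commands: "0 0 0 0 0 0 -1;0 0 0 0 0 0 -1;0 0 0 0 0 0 -1"

```text
t: 12.58
tool_pos: [411.3, -328.3, 151.7]
eef_rot: [[0.806, -0.168, 0.567], [-0.263, -0.96, 0.09], [0.529, -0.222, -0.819]]
force: [0.3, 0.8, 0.0]
opening: 84.8
finger_force: 0.0
```

```bash
python3 - <<'E'
from k import *
from m import report
P=cams.camera_params("wrist"); im,d=cams.grab_frame("wrist")
h,w=d.shape; u,v=np.meshgrid(np.arange(w),np.arange(h)); K=P["mtx"]
x=(u-K[0,2])/K[0,0]; y=(v-K[1,2])/K[1,1]; r=np.hypot(x,y)+1e-9; th=np.minimum(r,1.45)
c=np.stack([x/r*np.tan(th)*d,y/r*np.tan(th)*d,d],-1); Rm=cv2.Rodrigues(P["rvec"])[0]
np.savez("w3.npz",im=im,d=d,W=(c-P["tvec"])@Rm); ana("w3.npz")
o=robot.get_obs(); print(o["tool_pos"],o["opening"])
for n in("top","side"):
    im2,d,P=grab(n); np.savez(f"{n}3.npz",im=im2,d=d,W=world(d,P),**P)
report(3,184)
cv2.imwrite("pics/end.png",np.hstack([cv2.resize(im,(400,300)),cv2.resize(im2,(400,300))])[...,::-1])
E
```

```text
n [-0.567 -0.095  0.818] yaw 9.51 h -1.4 22183
dots 4761 [ 15.1 -36. ] h -1.5 dir -2.89 [309. 180.]
dots 10 [48.7 -4.3] h -1.8 dir 2.01 [258. 157.]
dots 213 [35.1 13.9] h -1.1 dir 2.28 [244. 181.]
dots 9 [29.1  6.9] h -1.5 dir 2.17 [254. 185.]
dots 4167 [-15.6  27.9] h -1.3 dir -2.91 [253. 241.]
stripe 277 [ 5.2 -4.3] h 31.6 dir 2.75 [278. 217.]
knob [ 1.2 -2.2] [-19.7 -13.5] [19.5 10.2] dir 2.75 h 33.6 802
[ 411.33347234 -328.0196936   151.39658843] 85.38963954643624
top 3 ring lo,hi -59.3 60.6 ang 184.15
   bar: at r=112 1.1 ang 184.55 fit at r0 1.1 at240 0.9 332
   grip ang 184.13 61
side 3 ring lo,hi 12.6 62.8 ang 193.0
   bar: at r=112 5.9 ang 187.04 fit at r0 5.6 at240 4.0 162
   grip ang 184.76 53
   dish lo,hi -44.9 42.7 ang 184.14 146
```

View pics/end.png

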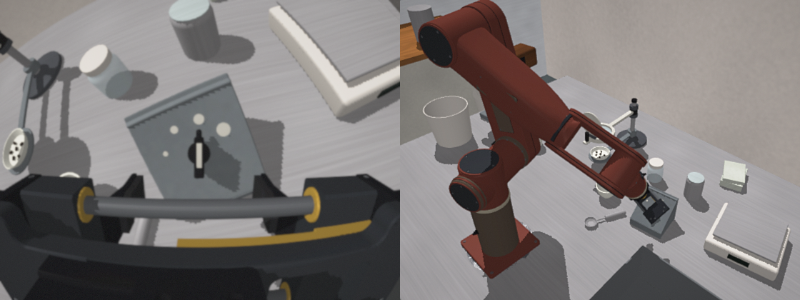

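The knob at (199,150) points at the third dot at (199,120); measured at 1.59 rad. The lens is unchanged over the dish and the robot is clear of everything. Handing in.

```bash
python3 -c "
from cell import robot
print(robot.job_done())"
```

```text
the job is handed in; nothing more can be done
None
```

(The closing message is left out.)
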